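# Push the wafer chuck and the probe positioner against their stops

## Robot

A 6-joint arm with a two-finger parallel gripper is mounted at the origin on the work surface. World frame = base frame: x ahead of the robot, y to its left, z up, the work surface at z = 0. Lengths are in mm, angles in degrees, forces in N, time in s.
With the tool pointing down it reaches from about 275 to 825 mm from the base axis. Payload 5.2 kg.
Tool frame: the origin (TCP) lies on the centre line of the jaws, within the pads' length; the fingertips stand 11 mm ahead of it and the grasp point (between the pads) lies 8 mm behind it (env.finger_overhang is the distance from the TCP to the fingertips, in mm); z points along the fingers, y is the line along which they close (so a half turn about z gives the same grasp; the last joint's range is limited). The gripper opens to 93 mm and grips with 3 to 60 N. Pads are 15 mm wide; open, the fingers measure 128 mm over their backs; the gripper's body (75 mm by 188 mm) begins 65 mm behind the grasp point.
Start: joints at [-78.14, 14.817, 87.949, -0, 77.235, -11.62], TCP at [219.155, -504.456, 229.653] pointing down, gripper open.
Joint ranges: [-179.93, 179.93], [-52.35, 119.4], [10.71, 147.94], [-69.91, 249.91], [12.55, 155.21], [-178.61, 178.61]. Speed limits (degrees/s): [147.25, 147.25, 180, 180, 180, 180].

## Interface

Orientations are given as [roll, pitch, yaw] about the fixed x, y, z axes, in that order (R = Rz(yaw) Ry(pitch) Rx(roll)).
In Python, from bench import env gives the robot as it stands.
- The arm moves only by the tool drive_tool, never from a script. Its argument "plan" is a list of rows, each an object of numbers: "dx", "dy", "dz": the shift along the world's x, y, z in m; "spin": the turn about the world's z in degrees; "gripper": the closure, from -1 (fully open) to 1 (shut). A call has 1 to 20 rows; each row is the pose to reach, as a shift and turn from the pose commanded when the call began; what a row does not reach only later rows make up. A row lasts 1/8 s, in which the tool goes at most 62.5 mm and 10.7 degrees, less where a joint would pass 70% of its speed; a pose out of reach is approached as far as the arm can. A call with a gripper value outside its range is refused whole. The fingers move at their own pace and stop on an object; "force" is the grip in N (left out, the last holds). Time passes only in rows, so rows that repeat a pose let the fingers close. It gives the time, the measured TCP pose, the force, the opening and the grip force at its end, in the units of the state.
- env.read_state(): the state, without advancing time (a new reading comes with each control period).
- env.capture(name): name is "scene" or "top" or "wrist"; returns (picture, depth): 420x560x3 uint8, red, green, blue; 420x560 float32, mm along the optical axis (not along the pixel's ray), 0 where there is no reading.
- env.camera_model(name): a dict with "vertical_fov" (degrees; the focal length in pixels is half the picture's height over the tangent of half this angle, whatever the lens; pixels are square), "cx", "cy" (the principal point, pixels), "k1" (the pictures are not rectified: a ray, as slopes to the right and down, at radius r is drawn at 1 + k1 r^2 times it, then the intrinsics apply), "R" (3x3) and "t" (3): a world point X has camera coordinates R X + t; the wrist camera has in their place "hand_eye" (4x4, takes a point from camera to tool coordinates, whose origin is the TCP and whose axes are the flange's). Camera axes: x right, y down, z forward; pixel columns grow to the right and rows downward; lengths in mm; the calibration is good to about 2 mm. A picture is of the moment at which its call begins: read the wrist's pose just before it. camera_model takes no time and is no camera call.
- env.hand_in(): hands the job in; it is judged then, once.
Trained networks look in the newest picture that a camera, given by its name, has taken for a name from the list of things; names that differ only in an ending like _2 or _b are one class to them, and where a whole thing is asked for, a point or a joint stands for the part that bears it (a point fixed in the world has none). Each returns a list of dicts, best first, with "score" (0 to 1); they miss things now and then, are a little off and sometimes report something else, mostly with a low value. They report only what shows in the picture. A call takes as long as a camera call. They do not tell look-alikes from the thing itself.
- env.recognise(camera, label): "extent" ([left, top, right, bottom] in pixels, round what is visible of it).
- env.masks_of(camera, label): "pixels" (420x560 bool, what is visible of it) and "extent" ([left, top, right, bottom] in pixels, round what is visible of it).
- env.pinpoint(camera, label): "pixel" ([row, column] in pixels: a listed point, or the origin of a listed thing).
The state is a dict: "clock": time; "joints": joint angles; "joint_velocities": joint speeds; "tau": joint torques, N m; "tcp_pos": TCP position; "tcp_rot": TCP orientation; "contact_force": force on the tool from outside, world axes, zero at the start; "torque": the same for the moment, N m; "width": finger opening in mm; "finger_force": force on a finger pad.
Only numpy, scipy, OpenCV 4.12 (cv2) and the standard library are available. Lean on these libraries where they do the work, as an engineer would, in place of code of your own. Each camera call takes 0.05 s, during which the arm holds its last target. There are 200 camera calls.

## Task

Set up the wafer-probing bench: push the round wafer chuck along the bench into the V-shaped stop until it touches both arms of the V, and push the boxy probe positioner forward until its whole front face is flush against the straight stop rail, in either order. Push them gently with the fingers without lifting or tipping them, and leave the other things on the bench where they are.

Things in the scene. Friction and masses are not known exactly. Their poses are not given: they have to be found in the camera images.
- chuck: Wafer chuck: loose round aluminium disc stand, 0.45 kg. Foot is an upright cylinder 80 mm in diameter from the bench to 24 mm height, then a dark 62 mm waist to 32 mm, then a 76 mm top plate to 42 mm carrying a thin white wafer (top at 43.5 mm). Origin: centre of its underside, z up. It slides on the bench when pushed.
- positioner: Probe positioner: loose boxy device, 0.5 kg. Dark steel base 60 mm (x) by 70 mm (y), 24 mm high; on it a narrower aluminium block with small knobs (74 mm high in all) and a thin probe arm reaching 34 mm beyond the base's front at 42 to 54 mm height, so it passes over the rail. Origin: centre of its underside; x points out of the front (probe side), z up. Slides when pushed.
- positioner_front (a point): middle of the bottom edge of the positioner's front face (30 mm ahead of its origin along its x)
- vstop: V-shaped stop: fixed steel, 20 mm high, two straight arms 85 mm long, 12 mm thick, meeting at a corner on the far side. The V opens to its own -x (roughly to the robot), each inner face at 40 degrees to its x. Origin, on the bench: where the chuck's centre is when the chuck touches both arms; the inner corner is 62 mm further along x, the arms reach back to about the origin.
- vstop_seat (a point): the same point as the V-stop's origin: where the centre of the fully seated chuck is, on the bench surface
- rail: Straight stop rail: fixed steel bar 180 mm long (y), 16 mm thick (x), 18 mm high, with two dark clamp blocks behind it. Origin: middle of its front face at the bench surface; its x axis points away from the face to be touched, into the bar (roughly away from the robot), y along the rail.
- rail_face (a point): the same point as the rail's origin: middle of its front face at the bench surface
- vial: bystander, loose: small white-labelled jar with a black cap, 26 mm diameter, 55 mm tall. Origin: centre of its underside, z up
- loupe: bystander, loose: black eyepiece loupe, stepped cylinder 34 mm diameter, 34 mm tall. Origin: centre of its underside, z up
- sparknob: bystander, loose: spare aluminium knob, 24 mm diameter, 16 mm tall, with a thin 12 mm stud on top. Origin: centre of its underside, z up
- cap: bystander, loose: plain black round cap, 56 mm diameter, 32 mm tall. Origin: centre of its underside, z up
- tweezers: bystander, loose: steel tweezers lying flat, about 130 mm long, 5 mm thick, long axis x. Origin: centre of its underside
- wrench: bystander, loose: small steel wrench lying flat, 130 mm long, long axis x. Origin: centre of its underside
- waferbox: bystander, loose: flat round grey wafer box, plain top, 90 mm diameter, 24 mm tall. Origin: centre of its underside, z up
There are look-alikes about, which are no part of the job. There is more than one size of the rail; the job needs the middle-sized.

How it is judged (in metres and radians):
At the end, for the whole second after the job is handed in: The chuck stands on the bench with its centre within 4 mm of the V-stop's seat point; the positioner stands on the bench with its front face within 4 mm of the rail's face, square to it within 0.05 rad, and no more than 55 mm off the rail's middle along the rail; both are at rest (horizontal distance between chuck and vstop_seat below 0.004 m and height (world z) of each of chuck, positioner below 0.003 m and angle between each of chuck, positioner's own z axis and vertical below 0.05 rad and x of positioner_front in the frame of rail_face between -0.004 and 0.004 m and y of positioner_front in the frame of rail_face between -0.055 and 0.055 m and angle between the x axis of positioner and the x axis of rail, either way round below 0.05 rad and linear speed of each of chuck, positioner below 0.01 m/s); the robot touches nothing.
It fails at once if the chuck or the positioner is lifted off the bench (more than 8 mm) (height (world z) of any of chuck, positioner above 0.008 m).
It fails at once if the chuck or the positioner is tipped by more than 0.2 rad (angle between any of chuck, positioner's own z axis and vertical above 0.2 rad).
It fails at once if the chuck or the positioner is knocked along instead of pushed gently (faster than 0.4 m/s) (linear speed of any of chuck, positioner above 0.4 m/s).
It fails at once if another thing on the bench is shifted by more than 15 mm (distance of any of vial, loupe, sparknob, cap, tweezers, wrench, waferbox from where it was at the start of the episode above 0.015 m).
It also fails if it takes over 58 s, if anything falls off the work surface, if the arm or the gripper's body presses on something with over 40 N, if the wrist force passes 120 N, or if a joint passes its speed limit or range.

## Working session

There is one attempt and no reset: what is moved stays moved. The work goes in short steps, Python scripts to look and compute and a tool call to move; the robot and the scene stay as the last step left them, time stands still between calls to the robot, and variables do not carry over. Pictures are saved under pics/ and viewed, at most 10 in all, crops included, and the job is handed in when it is done.

Besides the shell and the picture viewer there is one more tool, called after ">>>" as name(argument=value, ...) on one line, values as JSON. drive_tool: Moves the arm, as the interface text tells. Its arguments: {"type":"object","properties":{"plan":{"type":"array"},"force":{"type":"number"}},"required":["plan"]}

```bash
mkdir -p pics; ls
cat > h.py <<'E'
import numpy as np, cv2
from bench import env
def K(m):
    f=210/np.tan(np.radians(m["vertical_fov"])/2); return f,m["cx"],m["cy"],m["k1"]
def slopes(m,uv):
    f,cx,cy,k=K(m); d=(np.atleast_2d(uv).astype(float)-[cx,cy])/f; s=d.copy()
    for _ in range(20): s=d/(1+k*(s**2).sum(1,keepdims=True))
    return s
def atz(m,uv,z):
    "world xy of pixel (col,row) on plane z (fixed cameras)"
    s=slopes(m,uv); R=np.array(m["R"]);t=np.array(m["t"]).ravel()
    d=np.c_[s,np.ones(len(s))]@R; o=-R.T@t
    return o+d*((z-o[2])/d[:,2])[:,None]
def cloud(m,D):
    v,u=np.mgrid[0:420,0:560]; s=slopes(m,np.c_[u.ravel(),v.ravel()])
    P=np.c_[s,np.ones(len(s))]*D.ravel()[:,None]
    return ((P-np.array(m["t"]).ravel())@np.array(m["R"])).reshape(420,560,3)
def proj(m,X):
    P=np.atleast_2d(X)@np.array(m["R"]).T+np.array(m["t"]).ravel(); s=P[:,:2]/P[:,2:]
    f,cx,cy,k=K(m); return s*(1+k*(s**2).sum(1,keepdims=True))*f+[cx,cy]
E
python3 - <<'E'
from h import *
for c in ["top","scene"]:
    p,D=env.capture(c); cv2.imwrite(f"pics/{c}0.png",p[:,:,::-1]); np.save(c+"D.npy",D)
    m=env.camera_model(c); R=np.array(m["R"]);print(c,-R.T@np.array(m["t"]).ravel(),K(m))
    if c=="top":
      C=cloud(m,D);np.save("C.npy",C)
      for l in ["chuck","positioner","vstop","rail","vial","loupe","sparknob","cap","tweezers","wrench","waferbox"]:
        for r in env.masks_of(c,l):
            M=r["pixels"]&(D>0); q=C[M]
            print(l,round(r["score"],2),np.round(r["extent"]),M.sum(),np.round(np.median(q,0)) if len(q) else '',np.round(np.percentile(q[:,2],97)) if len(q) else '')
      for l in ["chuck","positioner","positioner_front","vstop_seat","rail_face"]:
        for r in env.pinpoint(c,l): print(l,round(r["score"],2),np.round(r["pixel"],1),np.round(atz(m,[r["pixel"][1],r["pixel"][0]],0)))
print(env.read_state())
E
```

```text
pics
top [ 342.94288474   27.14670075 1684.77400998] (np.float64(533.9900063443447), 279.59953608717075, 199.08378948223924, -0.12561742234578524)
chuck 0.63 [346. 185. 369. 214.] 531 [ 483. -192.   42.] 50.0
positioner 0.96 [232. 185. 254. 208.] 413 [477. 162.  29.] 73.0
vstop 0.65 [338. 114. 378. 149.] 548 [ 703. -195.   19.] 27.0
rail 0.89 [220. 137. 277. 154.] 494 [644. 158.  17.] 25.0
rail 0.63 [180. 254. 261. 282.] 758 [250. 238.  24.] 33.0
rail 0.52 [121. 215. 157. 232.] 172 [385. 495.  13.] 21.0
vial 0.45 [406. 132. 433. 156.] 625 [ 662. -386.   24.] 31.0
loupe 0.74 [411. 174. 431. 207.] 221 [ 524. -400.    6.] 14.0
loupe 0.72 [230. 187. 252. 208.] 440 [479. 164.  29.] 72.0
loupe 0.52 [294. 169. 305. 180.] 84 [557.  -6.  31.] 39.0
sparknob 0.58 [299. 134. 305. 146.] 46 [666. -12.  15.] 29.0
cap 0.73 [167. 191. 185. 205.] 294 [477. 370.  31.] 39.0
tweezers 0.77 [174. 117. 182. 163.] 214 [656. 379.   4.] 12.0
wrench 0.7 [410. 172. 430. 214.] 269 [ 511. -402.    6.] 14.0
wrench 0.49 [168. 187. 187. 209.] 242 [477. 369.  32.] 39.0
waferbox 0.56 [405. 130. 433. 156.] 644 [ 665. -3
[... 541 characters left out ...]
279780635)
{'clock': 0.9, 'joints': array([-7.81396340e+01,  1.48155656e+01,  8.79477960e+01, -1.07285403e-04,
        7.72367410e+01, -1.16200276e+01]), 'joint_velocities': array([-0.06628164, -0.00724324,  0.03350962, -0.04061463,  0.01769405,
       -0.05875241]), 'tau': array([ 9.73518327e-04, -4.37182474e+01, -2.84303176e+01,  7.19954632e-02,
        3.11119657e-02, -2.12245027e-05]), 'tcp_pos': array([ 219.15694355, -504.45327007,  229.67189875]), 'tcp_rot': array([-1.79999878e+02,  8.18286139e-05,  2.34804173e+01]), 'contact_force': array([ 0.20401165,  0.70217712, -0.00274083]), 'torque': array([-0.02746801, -0.06620236, -0.01358065]), 'finger_force': 0.0, 'width': 92.82196337171236}
```

Run:
```python
import cv2
a=cv2.imread("pics/top0.png")[100:300,120:440]; cv2.imwrite("pics/topc.png",cv2.resize(a,None,fx=2.5,fy=2.5,interpolation=cv2.INTER_CUBIC))
```

```text
(no output)
```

View pics/topc.png

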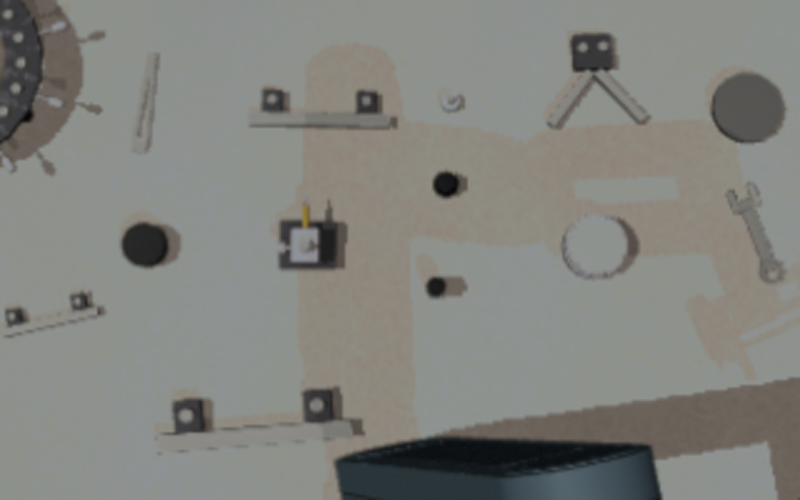

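View pics/scene0.png

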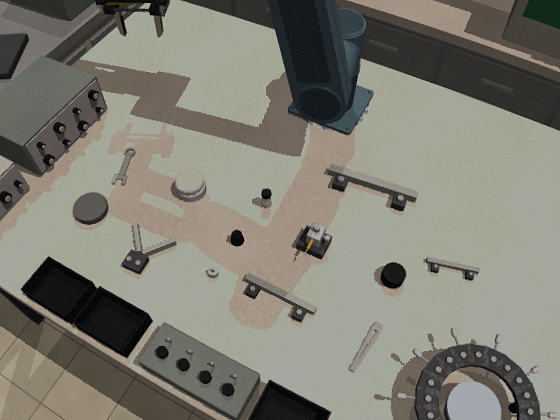

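Run:
```python
from h import *
m=env.camera_model("wrist"); print(np.round(m["hand_eye"],3),K(m))
t=env.camera_model("top")
f=lambda u,v:np.array([120+u/2.5,100+v/2.5])
for n,u,v,z in [("rail L front top",249,126,18),("rail R front top",394,128,18),("chuck top",596,246,43),("pos",308,245,30),("V tipL",553,127,20),("V tipR",646,121,20),("V corner in",595,76,20)]:
    print(n,np.round(atz(t,f(u,v)-0.3,z)))
```

```text
[[-2.00000e-03 -9.60000e-01 -2.80000e-01  7.76090e+01]
 [ 1.00000e+00 -2.00000e-03 -0.00000e+00 -5.51000e-01]
 [-0.00000e+00 -2.80000e-01  9.60000e-01 -1.55167e+02]
 [ 0.00000e+00  0.00000e+00  0.00000e+00  1.00000e+00]] (np.float64(297.6982841562836), 279.72923025980987, 209.51663798642446, -0.0064894624746882)
rail L front top [[632. 243.  18.]]
rail R front top [[631.  59.  18.]]
chuck top [[ 483. -193.   43.]]
pos [[481. 164.  30.]]
V tipL [[ 635. -141.   20.]]
V tipR [[ 645. -259.   20.]]
V corner in [[ 701. -195.   20.]]
```

>>> drive_tool(plan=[{"dx":0.05,"dy":0.04,"spin":-4},{"dx":0.371,"dy":0.309,"spin":-23.5,"gripper":-0.2},{"dx":0.371,"dy":0.309,"spin":-23.5,"gripper":-0.2},{"dx":0.371,"dy":0.309,"spin":-23.5,"gripper":-0.2},{"dx":0.371,"dy":0.309,"spin":-23.5,"gripper":-0.2},{"dx":0.371,"dy":0.309,"spin":-23.5,"gripper":-0.2},{"dx":0.371,"dy":0.309,"spin":-23.5,"gripper":-0.2},{"dx":0.371,"dy":0.309,"spin":-23.5,"gripper":-0.2},{"dx":0.371,"dy":0.309,"dz":-0.06,"spin":-23.5,"gripper":-0.2},{"dx":0.371,"dy":0.309,"dz":-0.08,"spin":-23.5,"gripper":-0.2},{"dx":0.371,"dy":0.309,"dz":-0.08,"spin":-23.5,"gripper":-0.2},{"dx":0.371,"dy":0.309,"dz":-0.08,"spin":-23.5,"gripper":-0.2},{"dx":0.371,"dy":0.309,"dz":-0.08,"spin":-23.5,"gripper":-0.2}])

```text
validation failed for argument at $.pl...
```

```bash
cat >> h.py <<'E'
def wm():
    "wrist camera model with R,t for the present pose"
    from scipy.spatial.transform import Rotation as Ro
    s=env.read_state(); m=dict(env.camera_model("wrist")); T=np.eye(4)
    T[:3,:3]=Ro.from_euler("xyz",s["tcp_rot"],degrees=True).as_matrix(); T[:3,3]=s["tcp_pos"]
    W=np.linalg.inv(T@np.array(m["hand_eye"])); m["R"]=W[:3,:3]; m["t"]=W[:3,3]; return m,s
def snap(name,cam="wrist"):
    m,s=wm(); p,D=env.capture("wrist"); cv2.imwrite(f"pics/{name}.png",p[:,:,::-1])
    np.savez(name+".npz",D=D,C=cloud(m,D),R=m["R"],t=m["t"],p=p); print(np.round(s["clock"],2),np.round(s["tcp_pos"],1),np.round(s["tcp_rot"],2),round(s["width"],1),np.round(s["contact_force"],1)); return m,p,D
E
python3 - <<'E'
from h import *
m,p,D=snap("w1"); C=cloud(m,D)
for l in ["chuck","vstop","vstop_seat"]:
    for r in env.pinpoint("wrist",l): print(l,round(r["score"],2),np.round(r["pixel"],1),np.round(atz(m,[r["pixel"][1],r["pixel"][0]],0),1))
for l in ["chuck","vstop"]:
    for r in env.masks_of("wrist",l)[:2]:
        M=r["pixels"]; q=C[M&(D>0)]; print(l,r["score"],np.round(r["extent"]),np.round(np.percentile(q,[2,50,98],axis=0)))
E
```

```text
0.9 [ 219.2 -504.5  229.7] [-180.      0.     23.48] 92.8 [ 0.2  0.7 -0. ]
```

View pics/w1.png

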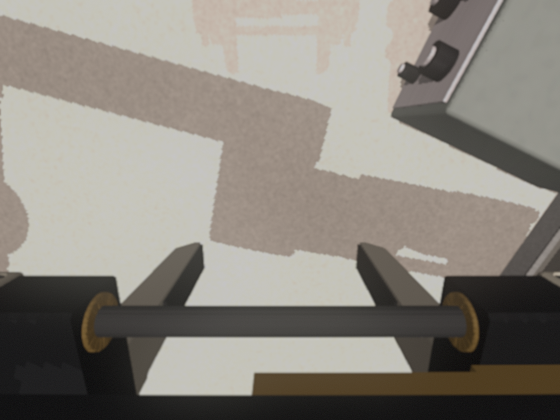

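The picture shows only bare bench, because the move was refused; the fingers occupy rows 245 and below. I'll resend the plan with every key filled in.

>>> drive_tool(plan=[{"dx":0.05,"dy":0.04,"dz":0.0,"spin":-4,"gripper":-0.2},{"dx":0.371,"dy":0.309,"dz":0.0,"spin":-23.5,"gripper":-0.2},{"dx":0.371,"dy":0.309,"dz":0.0,"spin":-23.5,"gripper":-0.2},{"dx":0.371,"dy":0.309,"dz":0.0,"spin":-23.5,"gripper":-0.2},{"dx":0.371,"dy":0.309,"dz":0.0,"spin":-23.5,"gripper":-0.2},{"dx":0.371,"dy":0.309,"dz":0.0,"spin":-23.5,"gripper":-0.2},{"dx":0.371,"dy":0.309,"dz":0.0,"spin":-23.5,"gripper":-0.2},{"dx":0.371,"dy":0.309,"dz":0.0,"spin":-23.5,"gripper":-0.2},{"dx":0.371,"dy":0.309,"dz":-0.06,"spin":-23.5,"gripper":-0.2},{"dx":0.371,"dy":0.309,"dz":-0.08,"spin":-23.5,"gripper":-0.2},{"dx":0.371,"dy":0.309,"dz":-0.08,"spin":-23.5,"gripper":-0.2},{"dx":0.371,"dy":0.309,"dz":-0.08,"spin":-23.5,"gripper":-0.2},{"dx":0.371,"dy":0.309,"dz":-0.08,"spin":-23.5,"gripper":-0.2}], force=10)

```text
clock: 2.82
tcp_pos: [591.0, -196.2, 151.5]
tcp_rot: [179.9, -0.2, -0.0]
contact_force: [0.3, -0.3, 0.9]
width: 55.5
finger_force: 0.0
```

```bash
cat > look.py <<'E'
import sys
from h import *
m,p,D=snap(sys.argv[1]); C=cloud(m,D)
for l in sys.argv[2].split(","):
    for r in env.pinpoint("wrist",l)[:2]: print(l,round(r["score"],2),np.round(r["pixel"],1),np.round(atz(m,[r["pixel"][1],r["pixel"][0]],0),1))
for l in sys.argv[3].split(","):
    for r in env.masks_of("wrist",l)[:2]:
        M=r["pixels"]; q=C[M&(D>0)]; print(l,round(r["score"],2),np.round(r["extent"]),np.round(np.percentile(q,[2,50,98],axis=0)).tolist())
E
python3 look.py w2 chuck,vstop_seat chuck,vstop
```

```text
2.82 [ 591.  -196.2  151.5] [ 1.7991e+02 -1.6000e-01 -5.0000e-02] 55.5 [ 0.3 -0.3  0.9]
chuck 0.87 [287.2 280.9] [[ 485.5 -197.2    0. ]]
chuck 0.75 [240. 256. 312. 342.] [[451.0, -228.0, 3.0], [510.0, -193.0, 42.0], [524.0, -158.0, 45.0]]
chuck 0.49 [213.  14. 346. 157.] [[645.0, -249.0, 0.0], [713.0, -191.0, 20.0], [754.0, -142.0, 25.0]]
vstop 0.74 [215.  16. 345. 162.] [[645.0, -249.0, 8.0], [714.0, -191.0, 20.0], [754.0, -143.0, 25.0]]
```

View pics/w2.png

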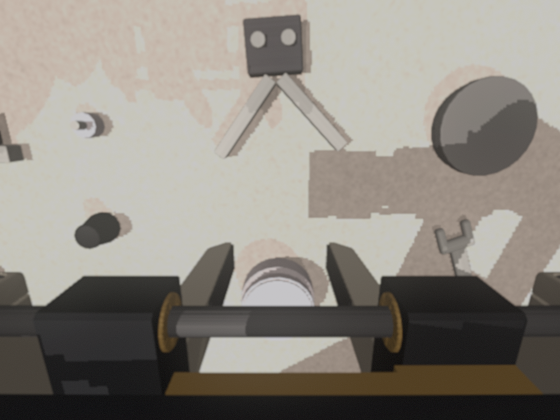

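```bash
cat > vfit.py <<'E'
from h import *
import sys
from scipy.optimize import least_squares
z=np.load(sys.argv[1]+".npz"); C=z["C"]
P=C.reshape(-1,3); zt=float(sys.argv[2]) if len(sys.argv)>2 else 20
k=(abs(P[:,2]-zt)<5)&(P[:,0]>620)&(P[:,0]<708)&(abs(P[:,1]+195)<75); P=P[k]; print(len(P),np.median(P[:,2]))
# arm centreline model: seat (x0,y0), axis angle a
def f(q):
    x,y,a=q; d=P[:,:2]-[x,y]; c,s=np.cos(a),np.sin(a); u=d[:,0]*c+d[:,1]*s; v=-d[:,0]*s+d[:,1]*c
    # inner corner at u=62; distance of a point outside the inner face
    t=np.radians(40); e=(u-62)*np.sin(t)+abs(v)*np.cos(t)
    return e-6
r=least_squares(f,[645,-197,0],loss="soft_l1",f_scale=2); print("seat",np.round(r.x[:2],1),"axis deg",np.round(np.degrees(r.x[2]),2),"rms",np.std(f(r.x)),np.percentile(f(r.x),[2,98]))
E
python3 vfit.py w2
python3 - <<'E'
from h import *
z=np.load("w2.npz");P=z["C"].reshape(-1,3);col=z["p"].reshape(-1,3)
k=(abs(P[:,2]-43.5)<4)&(abs(P[:,0]-483)<60)&(abs(P[:,1]+195)<60);q=P[k];print(len(q),np.percentile(q,[1,50,99],axis=0).round(1))
(c,r)=cv2.minEnclosingCircle(q[:,:2].astype(np.float32));print(c,r)
E
```

```text
2550 20.047174062722053
seat [ 641.7 -196.6] axis deg 3.91 rms 3.5283853486436545 [-5.70117902  5.93903315]
1737 [[ 448.4 -227.4   40.2]
 [ 503.4 -193.    43.5]
 [ 521.3 -158.5   45.1]]
(484.25238037109375, -193.09564208984375) 38.5309944152832
```

>>> drive_tool(plan=[{"dx":-0.06,"dy":0.003,"dz":0.0,"spin":0,"gripper":-0.1},{"dx":-0.12,"dy":0.003,"dz":0.0,"spin":0,"gripper":-0.1},{"dx":-0.176,"dy":0.003,"dz":0.0,"spin":0,"gripper":-0.1},{"dx":-0.176,"dy":0.003,"dz":0.0,"spin":0,"gripper":-0.1},{"dx":-0.176,"dy":0.003,"dz":-0.05,"spin":0,"gripper":-0.1},{"dx":-0.176,"dy":0.003,"dz":-0.1,"spin":0,"gripper":-0.1},{"dx":-0.176,"dy":0.003,"dz":-0.12,"spin":0,"gripper":-0.1},{"dx":-0.176,"dy":0.003,"dz":-0.132,"spin":0,"gripper":-0.1},{"dx":-0.176,"dy":0.003,"dz":-0.132,"spin":0,"gripper":-0.1},{"dx":-0.176,"dy":0.003,"dz":-0.132,"spin":0,"gripper":-0.1}])

```text
clock: 4.32
tcp_pos: [415.1, -193.1, 18.5]
tcp_rot: [179.9, -0.1, -0.0]
contact_force: [-0.1, 0.6, 0.9]
width: 51.0
finger_force: 0.0
```

>>> drive_tool(plan=[{"dx":0.012,"dy":0,"dz":-0.001,"spin":0,"gripper":-0.1},{"dx":0.02,"dy":0,"dz":-0.001,"spin":0,"gripper":-0.1},{"dx":0.026,"dy":0,"dz":-0.001,"spin":0,"gripper":-0.1},{"dx":0.032,"dy":0,"dz":-0.001,"spin":0,"gripper":-0.1},{"dx":0.038,"dy":0,"dz":-0.001,"spin":0,"gripper":-0.1},{"dx":0.048,"dy":0,"dz":-0.001,"spin":0,"gripper":-0.1},{"dx":0.058,"dy":-0.001,"dz":-0.001,"spin":0,"gripper":-0.1},{"dx":0.068,"dy":-0.001,"dz":-0.001,"spin":0,"gripper":-0.1},{"dx":0.078,"dy":-0.001,"dz":-0.001,"spin":0,"gripper":-0.1},{"dx":0.088,"dy":-0.002,"dz":-0.001,"spin":0,"gripper":-0.1},{"dx":0.098,"dy":-0.002,"dz":-0.001,"spin":0,"gripper":-0.1},{"dx":0.108,"dy":-0.002,"dz":-0.001,"spin":0,"gripper":-0.1},{"dx":0.118,"dy":-0.003,"dz":-0.001,"spin":0,"gripper":-0.1},{"dx":0.128,"dy":-0.003,"dz":-0.001,"spin":0,"gripper":-0.1},{"dx":0.138,"dy":-0.003,"dz":-0.001,"spin":0,"gripper":-0.1},{"dx":0.148,"dy":-0.003,"dz":-0.001,"spin":0,"gripper":-0.1},{"dx":0.158,"dy":-0.003,"dz":-0.001,"spin":0,"gripper":-0.1},{"dx":0.166,"dy":-0.003,"dz":-0.001,"spin":0,"gripper":-0.1},{"dx":0.17,"dy":-0.003,"dz":-0.001,"spin":0,"gripper":-0.1},{"dx":0.17,"dy":-0.003,"dz":-0.001,"spin":0,"gripper":-0.1}])

```text
clock: 6.82
tcp_pos: [584.7, -195.5, 16.8]
tcp_rot: [180.0, -0.0, -0.0]
contact_force: [-0.7, -0.2, 0.2]
width: 51.5
finger_force: 0.0
```

```bash
cat > cfit.py <<'E'
import sys
from h import *
z=np.load(sys.argv[1]+".npz");P=z["C"].reshape(-1,3)
k=(abs(P[:,2]-43.5)<4)&(P[:,0]>440)&(P[:,0]<700)&(abs(P[:,1]+195)<50);q=P[k];print(len(q),np.percentile(q,[1,50,99],axis=0).round(1).tolist())
print("chuck",cv2.minEnclosingCircle(q[:,:2].astype(np.float32)))
E
python3 - <<'E'
from h import *
snap("w3")
E
python3 cfit.py w3; python3 vfit.py w3
```

```text
6.82 [ 584.7 -195.5   16.8] [ 1.7999e+02 -5.0000e-02 -1.0000e-02] 51.5 [-0.7 -0.2  0.2]
21315 [[587.2, -230.7, 40.9], [625.3, -194.9, 43.6], [658.4, -159.1, 45.5]]
chuck ((614.232177734375, -195.08473205566406), 46.533565521240234)
10250 20.016947587983598
seat [ 641.  -196.6] axis deg 3.86 rms 6.138257661412825 [-24.5194408    6.42517782]
```

View pics/w3.png

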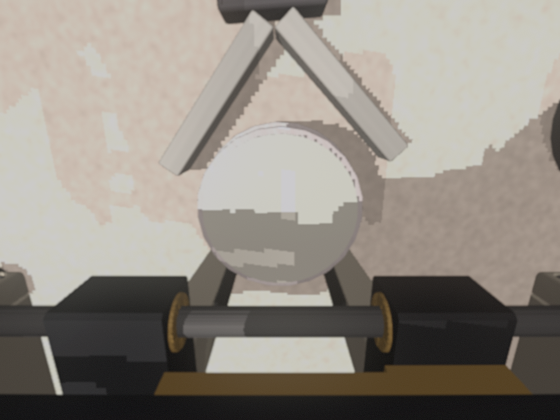

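The chuck sits centred between the fingers at (280,205), with the V's arms just ahead. The remaining distance is about 19 mm.

>>> drive_tool(plan=[{"dx":0.004,"dy":-0.001,"dz":0,"spin":0,"gripper":-0.1},{"dx":0.008,"dy":-0.001,"dz":0,"spin":0,"gripper":-0.1},{"dx":0.012,"dy":-0.001,"dz":0,"spin":0,"gripper":-0.1},{"dx":0.015,"dy":-0.001,"dz":0,"spin":0,"gripper":-0.1},{"dx":0.017,"dy":-0.001,"dz":0,"spin":0,"gripper":-0.1},{"dx":0.018,"dy":-0.001,"dz":0,"spin":0,"gripper":-0.1},{"dx":0.018,"dy":-0.001,"dz":0,"spin":0,"gripper":-0.1}])

```text
clock: 7.75
tcp_pos: [602.3, -196.5, 16.7]
tcp_rot: [180.0, -0.0, -0.0]
contact_force: [-1.9, 0.1, 0.4]
width: 51.3
finger_force: 1.0
```

>>> drive_tool(plan=[{"dx":0.001,"dy":0,"dz":0,"spin":0,"gripper":-0.1},{"dx":0.002,"dy":0,"dz":0,"spin":0,"gripper":-0.1},{"dx":0.002,"dy":0,"dz":0,"spin":0,"gripper":-0.1}])

```text
clock: 8.12
tcp_pos: [603.6, -196.4, 16.6]
tcp_rot: [-180.0, 0.1, -0.0]
contact_force: [-5.0, -0.3, 3.0]
width: 50.9
finger_force: 2.4
```

>>> drive_tool(plan=[{"dx":0.001,"dy":0,"dz":0,"spin":0,"gripper":-0.1},{"dx":0.002,"dy":0,"dz":0,"spin":0,"gripper":-0.1},{"dx":0.002,"dy":0,"dz":0,"spin":0,"gripper":-0.1}])

```text
clock: 8.5
tcp_pos: [604.0, -196.5, 16.5]
tcp_rot: [-180.0, 0.3, -0.0]
contact_force: [-10.6, -0.9, 6.7]
width: 51.0
finger_force: 5.1
```

```bash
cat > w4.py <<'E'
import sys
from h import *
m,p,D=snap(sys.argv[1]); P=cloud(m,D)
g=(abs(P[:,:,2]-43.5)<5)&(abs(P[:,:,0]-640)<60)&(abs(P[:,:,1]+195)<42)
n,L,S,_=cv2.connectedComponentsWithStats(g.astype(np.uint8)); i=1+S[1:,4].argmax(); q=P[L==i]
print("chuck",S[i],cv2.minEnclosingCircle(q[:,:2].astype(np.float32)),np.percentile(q,[.5,99.5],axis=0).round(1).tolist())
E
python3 w4.py w4
```

```text
8.5 [ 604.  -196.5   16.5] [-179.97    0.25   -0.  ] 51.0 [-10.6  -0.9   6.7]
chuck [  190   128   178   178 21477] ((633.0588989257812, -195.59556579589844), 46.28818893432617) [[603.8, -233.0, 39.8], [677.7, -158.9, 47.5]]
```

View pics/w4.png

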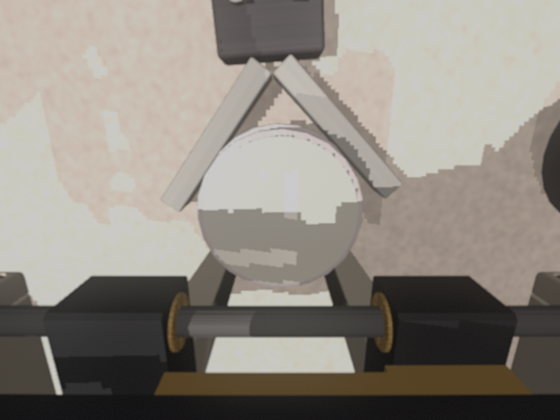

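The force rises to 10.6 N in x and stays balanced in y, the measured centre matches the seat, and the disc touches both arms in the picture. The chuck is seated, so I'm backing off and going to the positioner.

>>> drive_tool(plan=[{"dx":-0.004,"dy":0,"dz":0,"spin":0,"gripper":-0.1},{"dx":-0.015,"dy":0,"dz":0,"spin":0,"gripper":-0.1},{"dx":-0.045,"dy":0,"dz":0,"spin":0,"gripper":-0.1},{"dx":-0.06,"dy":0,"dz":0.0,"spin":0,"gripper":-0.1},{"dx":-0.06,"dy":0,"dz":0.06,"spin":0,"gripper":-0.1},{"dx":-0.06,"dy":0,"dz":0.12,"spin":0,"gripper":-0.1},{"dx":-0.08,"dy":0.05,"dz":0.13,"spin":0,"gripper":-0.1},{"dx":-0.106,"dy":0.1,"dz":0.133,"spin":0,"gripper":-0.1},{"dx":-0.106,"dy":0.16,"dz":0.133,"spin":0,"gripper":-0.1},{"dx":-0.106,"dy":0.22,"dz":0.133,"spin":0,"gripper":-0.1},{"dx":-0.106,"dy":0.28,"dz":0.133,"spin":0,"gripper":-0.1},{"dx":-0.106,"dy":0.34,"dz":0.133,"spin":0,"gripper":-0.1},{"dx":-0.106,"dy":0.356,"dz":0.133,"spin":0,"gripper":-0.1},{"dx":-0.106,"dy":0.356,"dz":0.133,"spin":0,"gripper":-0.1},{"dx":-0.106,"dy":0.356,"dz":0.133,"spin":0,"gripper":-0.1}])

```text
clock: 10.42
tcp_pos: [500.4, 158.1, 149.6]
tcp_rot: [180.0, -0.0, -0.1]
contact_force: [0.1, 0.3, 0.1]
width: 50.9
finger_force: 0.0
```

```bash
python3 look.py w5 positioner,positioner_front,rail_face positioner,rail
cat > pfit.py <<'E'
import sys
from h import *
z=np.load(sys.argv[1]+".npz");P=z["C"]; x,y,h=P[...,0],P[...,1],P[...,2]
def rect(g,n):
    N,L,S,_=cv2.connectedComponentsWithStats(g.astype(np.uint8)); i=1+S[1:,4].argmax(); q=P[L==i]
    r=cv2.minAreaRect(q[:,:2].astype(np.float32)); print(n,S[i],np.round(r[0],1),np.round(r[1],1),round(r[2],1),np.round(np.percentile(q[:,2],[5,50,95]),1)); print(np.round(cv2.boxPoints(r)).tolist()); return q
rect((abs(h-24)<4)&(x>410)&(x<618)&(abs(y-165)<80),"base")
q=rect((abs(h-18)<4)&(x>615)&(x<665)&(abs(y-155)<120),"rail")
# front edge of rail: lowest x per y bin
b=[(np.median(q[abs(q[:,1]-t)<3,1]),np.percentile(q[abs(q[:,1]-t)<3,0],3)) for t in range(80,230,6) if (abs(q[:,1]-t)<3).sum()>10]
b=np.array(b);k=np.polyfit(b[:,0],b[:,1],1);print("rail face x=%.4f*y+%.1f"%tuple(k),"yaw deg",-np.degrees(np.arctan(k[0])),np.std(b[:,1]-np.polyval(k,b[:,0])))
E
python3 pfit.py w5
```

```text
10.42 [500.4 158.1 149.6] [ 1.7997e+02 -1.0000e-02 -8.0000e-02] 50.9 [0.1 0.3 0.1]
positioner 0.7 [ 19.4 468.6] [[667.2 -12.8   0. ]]
positioner 0.66 [217.9 275.3] [[479.5 163.3   0. ]]
positioner_front 0.89 [188.7 273.9] [[511.6 164.5   0. ]]
rail_face 0.73 [ 61.5 283.9] [[632.7 154.1   0. ]]
positioner 0.94 [234. 164. 312. 263.] [[455.0, 134.0, 6.0], [490.0, 166.0, 38.0], [526.0, 200.0, 74.0]]
rail 0.95 [270. 356. 302. 372.] [[294.0, 134.0, 0.0], [300.0, 151.0, 15.0], [302.0, 169.0, 25.0]]
rail 0.75 [178.   0. 387.  64.] [[633.0, 71.0, 1.0], [645.0, 156.0, 18.0], [675.0, 240.0, 23.0]]
base [ 275  193   32   58 1200] [482.1 147.5] [60.1 30.7] 1.1 [22.9 24.2 25.4]
[[452.0, 162.0], [452.0, 132.0], [512.0, 133.0], [512.0, 163.0]]
rail [ 179   15  208   44 5479] [649.3 155.9] [180.7  32.5] 89.5 [16.4 17.9 19.3]
[[632.0, 66.0], [665.0, 65.0], [666.0, 246.0], [634.0, 246.0]]
rail face x=0.0099*y+632.1 yaw deg -0.5684538538460323 0.15973986699716802
```

View pics/w5.png

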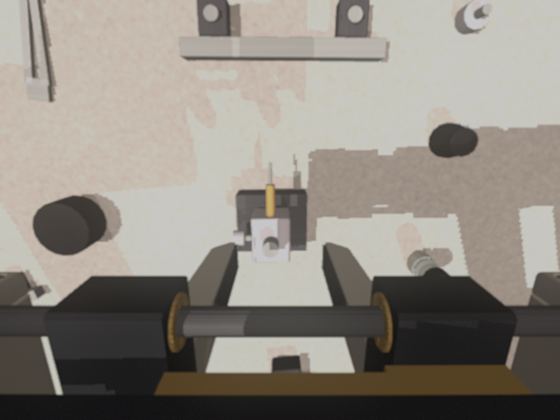

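Run:
```python
from h import *
P=np.load("w5.npz")["C"].reshape(-1,3)
for a,b in [(26,40),(40,60),(60,80)]:
    q=P[(P[:,2]>a)&(P[:,2]<b)&(P[:,0]>430)&(P[:,0]<560)&(abs(P[:,1]-167)<45)]; print(a,b,len(q),np.percentile(q,[1,99],axis=0).round(1).tolist())
```

```text
26 40 108 [[477.9, 138.8, 26.0], [504.9, 190.6, 39.4]]
40 60 1399 [[458.8, 150.3, 41.5], [541.7, 201.0, 60.0]]
60 80 1055 [[458.2, 151.3, 60.0], [497.9, 182.7, 75.0]]
```

>>> drive_tool(plan=[{"dx":-0.05,"dy":0.005,"dz":0,"spin":-0.5,"gripper":0.35},{"dx":-0.085,"dy":0.009,"dz":0,"spin":-0.5,"gripper":0.35},{"dx":-0.085,"dy":0.009,"dz":0,"spin":-0.5,"gripper":0.35},{"dx":-0.085,"dy":0.009,"dz":-0.05,"spin":-0.5,"gripper":0.35},{"dx":-0.085,"dy":0.009,"dz":-0.1,"spin":-0.5,"gripper":0.35},{"dx":-0.085,"dy":0.009,"dz":-0.12,"spin":-0.5,"gripper":0.35},{"dx":-0.085,"dy":0.009,"dz":-0.133,"spin":-0.5,"gripper":0.35},{"dx":-0.085,"dy":0.009,"dz":-0.133,"spin":-0.5,"gripper":0.35}])

```text
clock: 11.72
tcp_pos: [415.6, 168.3, 16.2]
tcp_rot: [180.0, 0.0, -0.5]
contact_force: [0.2, -0.6, 0.1]
width: 30.2
finger_force: 0.0
```

>>> drive_tool(plan=[{"dx":0.012,"dy":0,"dz":0,"spin":0,"gripper":0.35},{"dx":0.02,"dy":0,"dz":0,"spin":0,"gripper":0.35},{"dx":0.025,"dy":0,"dz":0,"spin":0,"gripper":0.35},{"dx":0.03,"dy":0,"dz":0,"spin":0,"gripper":0.35},{"dx":0.035,"dy":0,"dz":0,"spin":0,"gripper":0.35},{"dx":0.042,"dy":0,"dz":0,"spin":0,"gripper":0.35},{"dx":0.05,"dy":0,"dz":0,"spin":0,"gripper":0.35},{"dx":0.058,"dy":0,"dz":0,"spin":0,"gripper":0.35},{"dx":0.066,"dy":0,"dz":0,"spin":0,"gripper":0.35},{"dx":0.074,"dy":0,"dz":0,"spin":0,"gripper":0.35},{"dx":0.082,"dy":0,"dz":0,"spin":0,"gripper":0.35},{"dx":0.09,"dy":0,"dz":0,"spin":0,"gripper":0.35},{"dx":0.098,"dy":0,"dz":0,"spin":0,"gripper":0.35},{"dx":0.106,"dy":0,"dz":0,"spin":0,"gripper":0.35},{"dx":0.114,"dy":0,"dz":0,"spin":0,"gripper":0.35},{"dx":0.122,"dy":0,"dz":0,"spin":0,"gripper":0.35},{"dx":0.13,"dy":0,"dz":0,"spin":0,"gripper":0.35},{"dx":0.136,"dy":0,"dz":0,"spin":0,"gripper":0.35},{"dx":0.14,"dy":0,"dz":0,"spin":0,"gripper":0.35},{"dx":0.14,"dy":0,"dz":0,"spin":0,"gripper":0.35}])

```text
clock: 14.22
tcp_pos: [555.9, 168.5, 16.8]
tcp_rot: [-180.0, -0.1, -0.5]
contact_force: [0.3, 0.0, 0.1]
width: 30.3
finger_force: 0.0
```

```bash
python3 look.py w6 positioner_front,rail_face positioner; python3 pfit.py w6
```

```text
14.22 [555.9 168.5  16.8] [-1.7999e+02 -7.0000e-02 -5.2000e-01] 30.3 [0.3 0.  0.1]
positioner_front 0.8 [140.7 285.8] [[623.5 164.8   0. ]]
rail_face 0.7 [121.4 303.2] [[633.9 155.1   0. ]]
positioner 0.59 [206.  62. 356. 280.] [[569.0, 134.0, 23.0], [602.0, 167.0, 53.0], [639.0, 200.0, 74.0]]
base [ 295  155   60  104 2981] [590.9 146.4] [29.6 54.1] 89.3 [23.1 24.1 25.2]
[[564.0, 132.0], [618.0, 131.0], [618.0, 161.0], [564.0, 161.0]]
rail [ 289   50  201   73 8539] [649.1 114.6] [97.8 32. ] 89.5 [16.8 18.1 19.2]
[[633.0, 66.0], [665.0, 66.0], [666.0, 163.0], [634.0, 164.0]]
rail face x=0.0388*y+629.5 yaw deg -2.220444065315771 1.8148798998197146
```

View pics/w6.png

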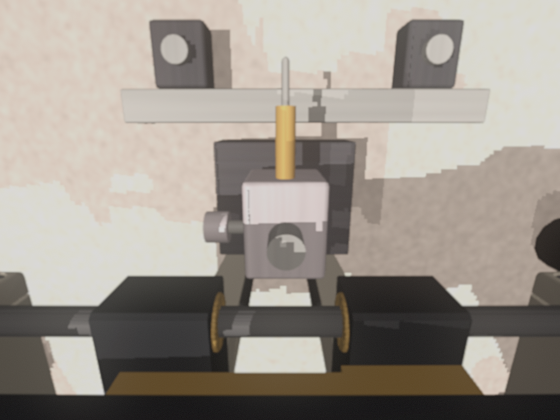

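The positioner is square to the rail. Its front edge is at row 141 and the rail face at row 122, which leaves about 10 mm. The probe arm passes over the rail. I'll finish the push slowly.

>>> drive_tool(plan=[{"dx":0.003,"dy":0,"dz":0,"spin":0,"gripper":0.35},{"dx":0.006,"dy":0,"dz":0,"spin":0,"gripper":0.35},{"dx":0.008,"dy":0,"dz":0,"spin":0,"gripper":0.35},{"dx":0.01,"dy":0,"dz":0,"spin":0,"gripper":0.35},{"dx":0.011,"dy":0,"dz":0,"spin":0,"gripper":0.35},{"dx":0.011,"dy":0,"dz":0,"spin":0,"gripper":0.35}])

```text
clock: 15.18
tcp_pos: [564.8, 168.5, 16.4]
tcp_rot: [180.0, 0.2, -0.5]
contact_force: [-6.6, 0.6, 4.4]
width: 30.1
finger_force: 3.1
```

>>> drive_tool(plan=[{"dx":0.001,"dy":0,"dz":0,"spin":0,"gripper":0.35},{"dx":0.002,"dy":0,"dz":0,"spin":0,"gripper":0.35},{"dx":0.002,"dy":0,"dz":0,"spin":0,"gripper":0.35}])

```text
clock: 15.55
tcp_pos: [564.8, 168.6, 16.2]
tcp_rot: [180.0, 0.4, -0.5]
contact_force: [-10.9, -0.5, 8.3]
width: 29.8
finger_force: 5.6
```

>>> drive_tool(plan=[{"dx":-0.004,"dy":0,"dz":0,"spin":0,"gripper":0.35},{"dx":-0.01,"dy":0,"dz":0,"spin":0,"gripper":0.35},{"dx":-0.04,"dy":0,"dz":0,"spin":0,"gripper":0.35},{"dx":-0.06,"dy":0,"dz":0,"spin":0,"gripper":0.35},{"dx":-0.06,"dy":0,"dz":0.06,"spin":0,"gripper":0.35},{"dx":-0.06,"dy":0,"dz":0.12,"spin":0,"gripper":0.35},{"dx":0.0,"dy":0,"dz":0.14,"spin":0,"gripper":0.35},{"dx":0.03,"dy":-0.01,"dz":0.14,"spin":0,"gripper":0.35},{"dx":0.03,"dy":-0.01,"dz":0.14,"spin":0,"gripper":0.35},{"dx":0.03,"dy":-0.01,"dz":0.14,"spin":0,"gripper":0.35}])

```text
clock: 16.8
tcp_pos: [597.3, 158.6, 156.0]
tcp_rot: [-180.0, 0.1, -0.5]
contact_force: [-0.5, 0.4, 0.1]
width: 30.1
finger_force: 0.0
```

```bash
python3 look.py w7 positioner_front,rail_face positioner; python3 pfit.py w7
```

```text
16.8 [597.3 158.6 156. ] [-1.7999e+02  9.0000e-02 -5.4000e-01] 30.1 [-0.5  0.4  0.1]
positioner_front 0.81 [163.6 274.8] [[633.5 163.7   0. ]]
rail_face 0.58 [164.7 281.8] [[632.3 156.4   0. ]]
positioner 0.9 [237. 136. 311. 235.] [[576.0, 133.0, 22.0], [609.0, 166.0, 46.0], [646.0, 200.0, 74.0]]
base [290 183  18  43 710] [595.8 139.8] [44.5 16.8] 1.4 [23.1 24.2 25.3]
[[573.0, 148.0], [574.0, 131.0], [618.0, 132.0], [618.0, 149.0]]
rail [ 273  133  102   35 2034] [648.6 115.5] [31.7 98.8] 0.0 [16.8 18.1 19.3]
[[633.0, 165.0], [633.0, 66.0], [664.0, 66.0], [664.0, 165.0]]
rail face x=-0.0052*y+634.0 yaw deg 0.29587438403859273 0.3862367017622921
```

View pics/w7.png

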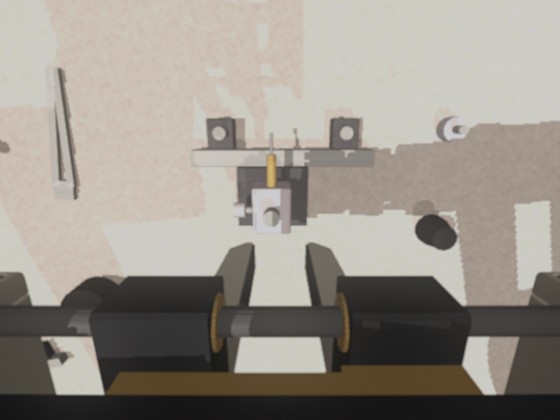

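The positioner's front is flush with the rail at row 166 and square. I'll check that the chuck stayed put after the fingers withdrew.

>>> drive_tool(plan=[{"dx":0,"dy":-0.06,"dz":0,"spin":0,"gripper":0.35},{"dx":0,"dy":-0.12,"dz":0,"spin":0,"gripper":0.35},{"dx":0,"dy":-0.18,"dz":0,"spin":0,"gripper":0.35},{"dx":0,"dy":-0.24,"dz":0,"spin":0,"gripper":0.35},{"dx":0,"dy":-0.3,"dz":0,"spin":0,"gripper":0.35},{"dx":0,"dy":-0.355,"dz":0,"spin":0,"gripper":0.35},{"dx":0,"dy":-0.355,"dz":0,"spin":0,"gripper":0.35},{"dx":0,"dy":-0.355,"dz":0,"spin":0,"gripper":0.35}])

```text
clock: 18.0
tcp_pos: [597.7, -195.8, 156.5]
tcp_rot: [-179.9, 0.0, -0.5]
contact_force: [-0.9, 1.4, -0.2]
width: 30.3
finger_force: 0.0
```

```bash
python3 w4.py w8; python3 vfit.py w8
```

```text
18.0 [ 597.7 -195.8  156.5] [-1.7995e+02  3.0000e-02 -5.5000e-01] 30.3 [-0.9  1.4 -0.2]
chuck [ 239  118   83   84 5491] ((641.3951416015625, -196.04518127441406), 37.82971954345703) [[605.6, -232.0, 40.9], [677.4, -160.0, 45.4]]
2527 20.086600766911612
seat [ 641.2 -196.5] axis deg 3.78 rms 4.4619200637121414 [-12.40819288   6.27870169]
```

The chuck is within about 0.5 mm of the seat, so I'm handing in.

```bash
python3 -c "
from bench import env
print(env.hand_in())"
```

```text
the job is handed in; nothing more can be done
None
```

The job is handed in (no verdict was returned): the chuck measured about 0.5 mm from the V-stop seat, and the positioner looked flush and square against the middle-sized rail, about 10 mm off its middle; I never went near the other things but did not re-measure them.

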